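Change the embossing die and turn it to the mark

TASK

Put the blue die away first: take it off the press plate and stand it in the empty tray bay with the blue disc. Then stand the red die on the press plate, with its round base home against both bars of the V-stop and its pointer turned to point straight at the white mark. Keep both dies upright and do not disturb anything else.

Things in the scene. Friction and masses are not known exactly. Their poses are not given: they have to be found in the camera images.
- die_red: embossing die to fit: round brass base 52 mm across, 18 mm high; red pointer fin 8 mm wide, 19 to 25 mm above the underside, sticking out along its own +x to 42 mm from the axis; round red knob to grip, 26 mm across, 26 to 70 mm above the underside (keep fingertips above 27 mm). About 0.36 kg. Origin: centre of the underside, z up its axis. Starts in a tray bay, turned anyhow
- die_blue: the die to put away: same shape, blue knob and pointer; it starts standing in the V-stop, within 5 mm of its seat, on the press plate, turned anyhow
- die_yellow: embossing die, standing upright; same shape as die_red, yellow knob; stays in its bay
- die_grey: embossing die, standing upright; same shape as die_red, grey knob; stays in its bay
- die_red_pointer (a point): tip of the red die's pointer, 42 mm from its axis, 22 mm above its underside
- tray: fixed wooden tray 175 x 175 mm, 17 mm high, floor 5 mm thick, divided by 5 mm walls into four open square bays of 80 mm (centres at +-42.5 mm along its x and y; the walls stand 12 mm above the floor). Origin: centre of the underside
- blue_disc: flat blue disc, 44 mm across, 1 mm thick (no obstacle: the die stands on the tray's floor through it), at the centre of the empty bay: the blue die's home. Origin: its centre, at the tray floor
- nest: fixed dark steel press plate 150 x 150 x 12 mm with a V-stop: two aluminium bars 44 x 8 mm, 12 mm above the plate, at 90 degrees. Origin: on the plate's underside, 12 mm below its top, exactly under the axis of a die whose base touches both bars. Its +x points into the V (push this way to seat a die; the bars touch the base 45 degrees either side of +x); the V is open to -x
- mark: white painted T-shaped mark on the press plate, on the open side of the V. Origin: on the plate's top at the seat centre; its own +x points from the seat to the mark, whose stem runs from 48 to 66 mm, 6 mm wide
- mark_tip (a point): inner end of the white mark, 48 mm from the seat centre
- glue_bottle: upright white glue bottle, 40 mm across, 150 mm high, between tray and plate: an obstacle. Origin: centre of the underside
- post: fixed steel post, 12 mm across, 302 mm high on a 90 mm foot: an obstacle. Origin: centre of the underside
- dye_tin: upright tin, 64 mm across, 75 mm high, bystander
- mallet: hammer lying on the bench, bystander, under 60 mm high
- pliers: pliers lying on the bench, 130 mm long, 13 mm high, bystander
- lighter: lighter lying on the bench, 78 mm long, 12 mm high, bystander
- awl: awl with a wooden handle lying on the bench, 160 mm long, under 40 mm high, bystander
Things that resemble listed ones, but are neither listed nor needed, are in the scene too. Leave any orange or turquoise look-alike of the die_blue alone.

How it is judged:
By the outcome, as a careful person would: the job done as asked, in the order asked, and still so for the second after the job is handed in, with the robot touching nothing.
It also fails if it takes over 64 s, if anything falls off the work surface, if the arm or the gripper's body presses on something with over 40 N, if the wrist force passes 120 N, or if a joint passes its speed limit or range.

ROBOT

A 6-joint arm with a two-finger parallel gripper is mounted at the origin on the work surface. World frame = base frame: x ahead of the robot, y to its left, z up, the work surface at z = 0. Lengths are in m, angles in rad, forces in N, time in s.
With the tool pointing down it reaches from about 0.3 to 0.775 m from the base axis. Payload 14.6 kg.
Tool frame: the origin (TCP) lies at the centre of the arm's flange, where the gripper is bolted on; the fingertips stand 199 mm ahead of it and the grasp point (between the pads) lies 180 mm ahead of it; z points along the fingers, y is the line along which they close (so a half turn about z gives the same grasp; the last joint's range is limited). The gripper opens to 94 mm and grips with 3 to 60 N. Pads are 16 mm wide; open, the fingers measure 119 mm over their backs; the gripper's body (75 mm by 177 mm) begins 78 mm behind the grasp point.
Start: joints at [-1.371, 0.3, 1.521, -0, 1.321, -0.067], TCP at [0.145, -0.531, 0.405] pointing down, gripper open.
Joint ranges: [-3.03, 3.03], [-0.79, 2.21], [0.23, 2.52], [-1.04, 4.18], [0, 3.07], [-2.55, 2.55]. Speed limits (rad/s): [2.22, 2.22, 2.57, 3.14, 3.14, 3.14].

INTERFACE

Orientations are given as [roll, pitch, yaw] about the fixed x, y, z axes, in that order (R = Rz(yaw) Ry(pitch) Rx(roll)).
In Python, from station import ctrl gives the robot as it stands. The module is installed in compiled form; this text tells all that it offers.
- The arm moves only by the tool servo_tool, never from a script. Its argument "motion" is a list of rows, each a list of 5 numbers: the closure, from 0 (fully open) to 1 (shut), then the shift along the world's x, y, z in cm, then the turn about the world's z in degrees. A call has 1 to 20 rows; each row is the pose to reach, as a shift and turn from the pose commanded when the call began; what a row does not reach only later rows make up. A row lasts 1/8 s, in which the tool goes at most 62.5 mm and 10.7 degrees, less where a joint would pass 70% of its speed; a pose out of reach is approached as far as the arm can. A call with a gripper value outside its range is refused whole. The fingers move at their own pace and stop on an object; "squeeze" is the grip in N (left out, the last holds). Time passes only in rows, so rows that repeat a pose let the fingers close. It gives the time, the measured TCP pose, the force, the opening and the grip force at its end, in the units of the state.
- ctrl.get_obs(): the state, without advancing time (a new reading comes with each control period).
- ctrl.camera(name): name is "side" or "top" or "wrist"; returns a dict with "image" (480x640x3 uint8, red, green, blue), "fx", "fy", "cx", "cy" (pixels), "camera_from_world" (4x4, takes a point from world to camera coordinates); the wrist camera has in their place "hand_eye" (4x4, takes a point from camera to tool coordinates, whose origin is the TCP and whose axes are the flange's). Camera axes: x right, y up, looking along -z (the intrinsics and any distortion apply to the point x, -y, -z); pixel columns grow to the right and rows downward; lengths in m; the calibration is good to about 2 mm. A picture is of the moment at which its call begins: read the wrist's pose just before it. There is no depth.
- ctrl.hand_in(): hands the job in; it is judged then, once.
The state is a dict: "time_s": time; "qpos": joint angles; "joint_vel": joint speeds; "tau": joint torques, N m; "ee_pos": TCP position; "eef_rot": TCP orientation; "force": force on the tool from outside, world axes, zero at the start; "moment": the same for the moment, N m; "grip_width": finger opening in m; "grip_force": force on a finger pad.
Only numpy, scipy, OpenCV 4.12 (cv2) and the standard library are available. Lean on these libraries where they do the work, as an engineer would, in place of code of your own. Each camera call takes 0.05 s, during which the arm holds its last target. There are 200 camera calls.

## Working session

There is one attempt and no reset: what is moved stays moved. The work goes in short steps, Python scripts to look and compute and a tool call to move; the robot and the scene stay as the last step left them, time stands still between calls to the robot, and variables do not carry over. Pictures are saved under pics/ and viewed, at most 10 in all, crops included, and the job is handed in when it is done.

Besides the shell and the picture viewer there is one more tool, called after ">>>" as name([rows], argument=value, ...), one row to a line, values as JSON. servo_tool: Moves the arm, as the interface text tells. Its arguments: {"type":"object","properties":{"motion":{"type":"array","items":{"type":"array","items":{"type":"number"}}},"squeeze":{"type":"number"}},"required":["motion"]}

```bash
mkdir -p pics; cat > h.py <<'E'
import numpy as np, cv2
from station import ctrl
def shot(n):
    o=ctrl.get_obs(); c=ctrl.camera(n); c['obs']=o
    return c
def cfw(c):
    if 'camera_from_world' in c: return np.array(c['camera_from_world'])
    o=c['obs']; T=np.eye(4)
    from scipy.spatial.transform import Rotation as R
    T[:3,:3]=R.from_euler('xyz',o['eef_rot']).as_matrix(); T[:3,3]=o['ee_pos']
    return np.linalg.inv(T@np.array(c['hand_eye']))
def ray(c,u,v,z):
    W=np.linalg.inv(cfw(c)); d=W[:3,:3]@np.array([(u-c['cx'])/c['fx'],-(v-c['cy'])/c['fy'],-1]); o=W[:3,3]
    return o+d*(z-o[2])/d[2]
def proj(c,p):
    q=cfw(c)@np.append(p,1); return np.array([c['cx']+c['fx']*q[0]/-q[2], c['cy']-c['fy']*q[1]/-q[2]])
def save(img,n): cv2.imwrite('pics/'+n,img[:,:,::-1])
E
python3 - <<'E'
from h import *
import pickle
for n in('top','side','wrist'):
    c=shot(n); save(c['image'],n+'0.png'); print(n,{k:(v if not hasattr(v,'shape') else v.round(4).tolist()) for k,v in c.items() if k not in('image','obs')})
    pickle.dump(c,open(n+'0.pkl','wb'))
print(ctrl.get_obs())
E
```

```text
top {'fx': 616.6510278636198, 'fy': 616.6510278636198, 'cx': 315.8316625788957, 'cy': 234.14939360881382, 'camera_from_world': [[-0.0107, -0.9999, -0.0054, 0.0084], [0.9848, -0.0114, 0.1734, -0.5331], [-0.1734, -0.0035, 0.9848, -1.3836], [0.0, 0.0, 0.0, 1.0]]}
side {'fx': 500.24427066049054, 'fy': 500.24427066049054, 'cx': 311.32393049022636, 'cy': 231.57358656915505, 'camera_from_world': [[-0.9054, -0.4246, 0.0057, 0.5027], [0.303, -0.6367, 0.7091, -0.2196], [-0.2974, 0.6437, 0.7051, -1.2597], [0.0, 0.0, 0.0, 1.0]]}
wrist {'fx': 342.4369436412995, 'fy': 342.4369436412995, 'cx': 326.410769583413, 'cy': 239.10138483621398, 'hand_eye': [[-0.0014, 0.9647, 0.2635, 0.0775], [1.0, 0.0015, -0.0004, -0.0004], [-0.0007, 0.2635, -0.9647, 0.0199], [0.0, 0.0, 0.0, 1.0]]}
{'time_s': 0.15, 'qpos': array([-1.37061957e+00,  3.00312602e-01,  1.52144998e+00,  1.80121346e-05,
        1.32071581e+00, -6.66125962e-02]), 'joint_vel': array([-0.00019403, -0.00335336, -0.00151867,  0.00065465, -0.00022695,
        0.0002709 ]), 'tau': array([ 1.46053189e-03, -5.31954753e+01, -3.52821493e+01,  7.08316430e-02,
        2.35665013e-02, -4.18353864e-05]), 'ee_pos': array([ 0.14498465, -0.53051152,  0.40422866]), 'eef_rot': array([-3.14071004e+00, -7.63668074e-05,  2.66784854e-01]), 'force': array([-0.09636249,  0.19112954,  0.19059905]), 'moment': array([-0.01477202, -0.00561247, -0.01608399]), 'grip_force': 0.0, 'grip_width': 0.09400611616020375}
```

View pics/top0.png

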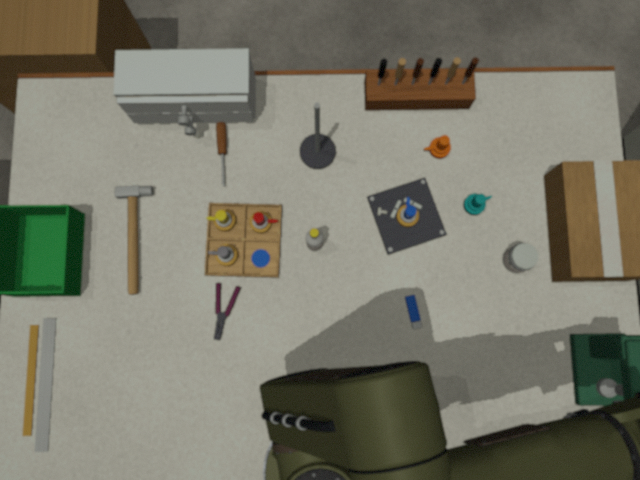

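View pics/side0.png

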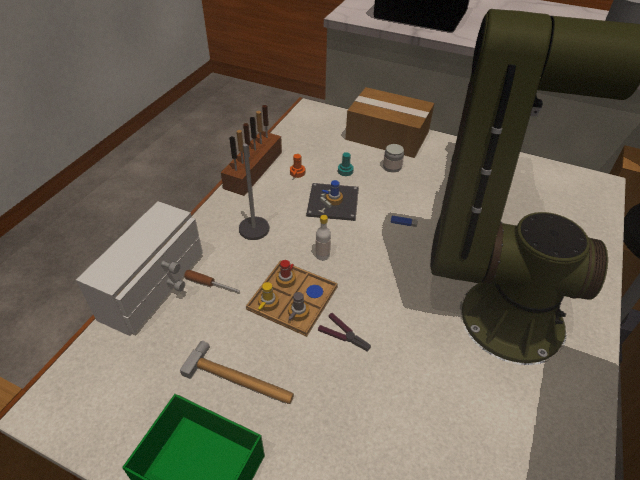

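The top view shows the candidates for the blue die. The blue-knobbed die on the plate is at (409,212). The look-alikes are turquoise (475,204), orange (440,147), the blue lighter (413,310) and the blue disc (261,258). The plate die is the one described. The red die is at (262,220), upper-right bay, and the disc is in the lower-right bay.

```bash
python3 - <<'E'
from h import *
import pickle
c=pickle.load(open('top0.pkl','rb'));im=c['image']
for n,u,v,z in [('blue knob',410,210,.08),('red knob',259,217,.075),('disc',261,258,.005),('plate c',406,215,.012),('yellow',222,214,.075),('grey',225,250,.075),('bottle cap',314,232,.15),('post top',317,106,.302),('post foot',318,151,.005),('tray c',244,240,.017),('turq',475,202,.07),('tin',523,256,.07)]:
    print(n,ray(c,u,v,z).round(3))
cr=lambda a,b:cv2.resize(im[b:b+90,a:a+120],None,fx=6,fy=6,interpolation=cv2.INTER_CUBIC)
save(np.vstack([cr(350,165)[:300*1+240],])[:, :],'crop1.png')
E
```

```text
blue knob [ 0.581 -0.213  0.08 ]
red knob [0.569 0.132 0.075]
disc [0.485 0.133 0.005]
plate c [ 0.583 -0.213  0.012]
yellow [0.577 0.216 0.075]
grey [0.494 0.208 0.075]
bottle cap [0.52  0.006 0.15 ]
post top [ 0.745 -0.004  0.302]
post foot [ 0.747 -0.005  0.005]
tray c [0.526 0.173 0.017]
turq [ 0.6   -0.364  0.07 ]
tin [ 0.473 -0.466  0.07 ]
```

View pics/crop1.png

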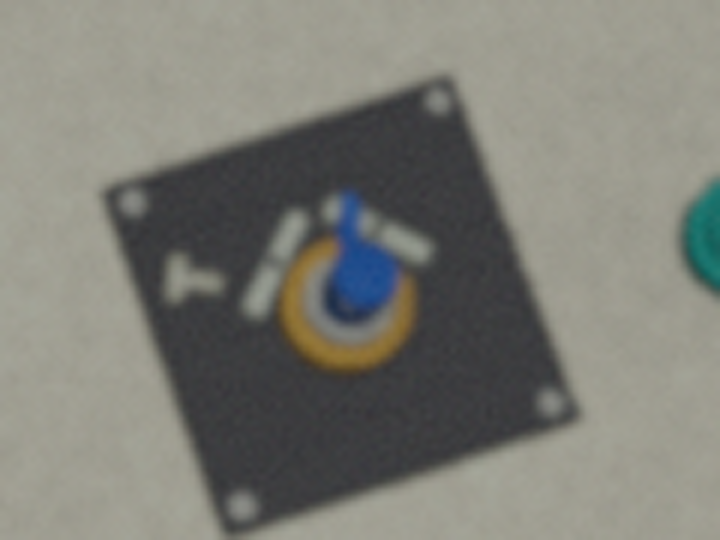

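The crop confirms that the blue-knobbed die stands in the V-stop. Its pointer runs up from about (345,230) to (348,195). The V bars are around (278,265) and (380,230), and the mark tip is at about (222,283). Next I'll go above it for a closer wrist view.

>>> servo_tool([
  [0, 43.5, 31.8, 0, 0],
  [0, 43.5, 31.8, 0, 0],
  [0, 43.5, 31.8, 0, 0],
  [0, 43.5, 31.8, 0, 0],
  [0, 43.5, 31.8, 0, 0],
  [0, 43.5, 31.8, 0, 0],
  [0, 43.5, 31.8, 0, 0],
  [0, 43.5, 31.8, 0, 0],
  [0, 43.5, 31.8, 0, 0],
  [0, 43.5, 31.8, 0, 0],
  [0, 43.5, 31.8, 0, 0],
  [0, 43.5, 31.8, 0, 0],
  [0, 43.5, 31.8, 0, 0],
])

```text
time_s: 1.78
ee_pos: [0.5795, -0.2132, 0.4049]
eef_rot: [3.141, -0.0, 0.266]
force: [0.7, 0.1, 0.9]
grip_width: 0.0941
grip_force: 0.0
```

```bash
python3 - <<'E'
from h import *
import pickle
c=shot('wrist'); save(c['image'],'w1.png'); pickle.dump(c,open('w1.pkl','wb')); print(c['obs']['ee_pos'],c['obs']['eef_rot'],c['obs']['time_s'])
E
```

```text
[ 0.57946724 -0.2132132   0.40490916] [ 3.14138201e+00 -2.37250429e-04  2.65650448e-01] 1.775
```

View pics/w1.png

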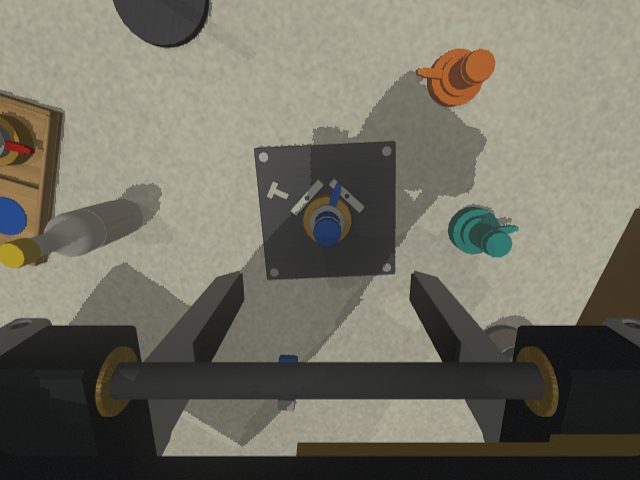

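The wrist view shows the plate with the blue knob top at about (327,230), the pointer up at (338,190), the bars at (307,197) and (347,195), and the T-mark at (277,190). Turquoise at (497,243) and orange at (480,66) are the decoys. Next I'll measure the knob.

```bash
cat >> h.py <<'E'
def hsv(c): return cv2.cvtColor(c['image'],cv2.COLOR_RGB2HSV)
def die(c,lo,hi,zb,guess,sat=110,val=40):
    """knob top + pointer from colour mask: returns axis xy (by top circle), pointer tip dir"""
    H=hsv(c); m=((H[...,0]>=lo)&(H[...,0]<=hi)&(H[...,1]>sat)&(H[...,2]>val)).astype(np.uint8)
    if lo>hi: m=(((H[...,0]>=lo)|(H[...,0]<=hi))&(H[...,1]>sat)&(H[...,2]>val)).astype(np.uint8)
    n,l,s,ce=cv2.connectedComponentsWithStats(m)
    g=proj(c,np.append(guess,zb+.05)); k=1+np.argmin([np.hypot(*(ce[i]-g)) if s[i,4]>60 else 1e9 for i in range(1,n)])
    return (l==k).astype(np.uint8),s[k],ce[k]
E
python3 - <<'E'
from h import *
import pickle
c=pickle.load(open('w1.pkl','rb'))
m,s,ce=die(c,105,125,.012,[.58,-.213]); print(s,ce)
rows=np.where(m.any(1))[0]
for r in rows[::3]: x=np.where(m[r])[0]; print(r,x[0],x[-1],c['image'][r,(x[0]+x[-1])//2])
H=hsv(c)
b=((H[...,0]>=10)&(H[...,0]<=25)&(H[...,1]>90)).astype(np.uint8); b[:, :290]=0;b[:,370:]=0;b[:170]=0;b[270:]=0
ys,xs=np.where(b); print('brass',xs.min(),xs.max(),ys.min(),ys.max())
p=proj(c,[.581,-.213,.082]); print('pred knob top',p, proj(c,[.581,-.213,.03]))
E
```

```text
[314 218  27  28 601] [326.90016639 231.5640599 ]
218 324 331 [26 37 63]
221 318 335 [37 59 99]
224 316 338 [38 59 98]
227 314 339 [37 59 96]
230 314 340 [34 56 95]
233 314 340 [35 56 95]
236 315 339 [35 55 93]
239 316 338 [32 52 85]
242 318 336 [34 51 84]
245 324 330 [34 47 76]
brass 303 350 195 240
pred knob top [326.86488122 231.9496676 ] [326.75515181 220.00669848]
```

>>> servo_tool([
  [0, 0.1, 0, -5, 0],
  [0, 0.1, 0, -10, 0],
  [0, 0.1, 0, -14, 0],
  [0, 0.1, 0, -16.3, 0],
  [0, 0.1, 0, -16.3, 0],
  [1, 0.1, 0, -16.3, 0],
  [1, 0.1, 0, -16.3, 0],
  [1, 0.1, 0, -16.3, 0],
  [1, 0.1, 0, -16.3, 0],
  [1, 0.1, 0, -16.3, 0],
  [1, 0.1, 0, -16.3, 0],
], squeeze=30)

```text
time_s: 3.2
ee_pos: [0.581, -0.2125, 0.2417]
eef_rot: [-3.142, 0.0, 0.267]
force: [0.2, 0.5, 0.2]
grip_width: 0.0376
grip_force: 0.0
```

>>> servo_tool([
  [1, 0, 0, 0, 0],
  [1, 0, 0, 0, 0],
  [1, 0, 0, 0, 0],
  [1, 0, 0, 0, 0],
])

```text
time_s: 3.7
ee_pos: [0.581, -0.2126, 0.2417]
eef_rot: [3.141, -0.0, 0.267]
force: [1.0, -2.1, -0.5]
grip_width: 0.0255
grip_force: 30.0
```

>>> servo_tool([
  [1, 0, 0, 5, 0],
  [1, 0, 0, 11, 0],
  [1, 0, 0, 17, 0],
  [1, -3, 4, 20, 0],
  [1, -16, 36, 21, 0],
  [1, -16, 36, 21, 0],
  [1, -16, 36, 21, 0],
  [1, -16, 36, 21, 0],
  [1, -16, 36, 21, 0],
  [1, -16, 36, 21, 0],
  [1, -16, 36, 21, 0],
  [1, -16, 36, 21, 0],
  [1, -16, 36, 21, 0],
])

```text
time_s: 5.32
ee_pos: [0.4213, 0.1467, 0.4514]
eef_rot: [3.142, 0.001, 0.266]
force: [-0.6, 0.6, -4.9]
grip_width: 0.0256
grip_force: 30.0
```

```bash
python3 - <<'E'
from h import *
import pickle
c=shot('wrist'); save(c['image'],'w2.png'); pickle.dump(c,open('w2.pkl','wb')); print(c['obs']['ee_pos'],c['obs']['eef_rot'],c['obs']['time_s'],c['obs']['grip_width'])
t=shot('top'); pickle.dump(t,open('top2.pkl','wb'))
E
```

```text
[0.42132793 0.14674717 0.45136712] [3.14151784e+00 6.65035675e-04 2.65582330e-01] 5.325 0.025582593293868368
```

View pics/w2.png

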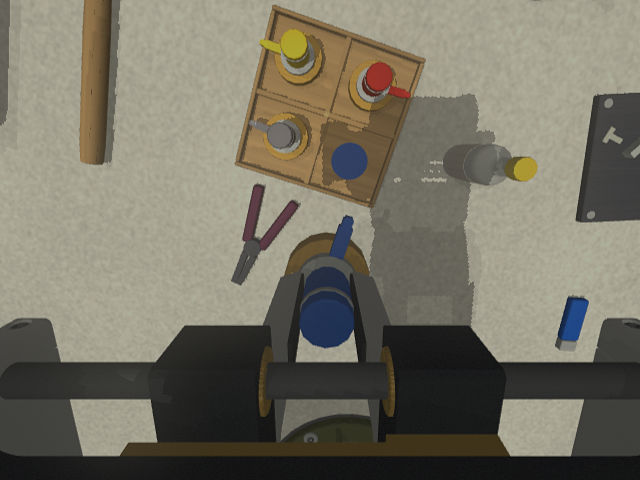

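The wrist view shows the held blue die at (327,318), upright, with the disc at (349,161). The red knob top is at (380,76) with its pointer tip at (408,95), and the bottle cap is at (522,168).

```bash
python3 - <<'E'
from h import *
import pickle
c=pickle.load(open('w2.pkl','rb')); t0=pickle.load(open('top0.pkl','rb'))
for n,cc in(('w',c),('t',t0)):
    H=hsv(cc); M=lambda lo,hi,s,v:((H[...,0]>=lo)&(H[...,0]<=hi)&(H[...,1]>s)&(H[...,2]>v)).astype(np.uint8)
    for nm,m,g,z in(('disc',M(105,125,110,40),[.485,.133,.006],.006),('red',M(170,180,120,40)|M(0,4,120,40),[.569,.132,.065],.075)):
        k,l,s,ce=cv2.connectedComponentsWithStats(m); q=proj(cc,g); i=1+np.argmin([np.hypot(*(ce[j]-q)) if s[j,4]>20 else 1e9 for j in range(1,k)])
        print(n,nm,s[i],ce[i].round(1),ray(cc,*ce[i],z).round(4))
# tray corners wrist (top z .017)
for u,v in((275,7),(425,60),(373,206),(236,164)): print(ray(c,u,v,.017).round(4))
print('red top, ptr tip', ray(c,379.5,76,.075), ray(c,409,95,.027),'bottle',ray(c,524,169,.15))
E
```

```text
w disc [332 143  35  36 991] [349.  160.6] [0.4859 0.1361 0.006 ]
w red [365  63  27  28 573] [378.8  76.3] [0.5705 0.1355 0.075 ]
t disc [252 250  17  17 221] [260.2 257.8] [0.4849 0.1351 0.006 ]
t red [254 213  10  11  88] [258.7 218.2] [0.5667 0.1325 0.075 ]
[0.6181 0.2565 0.017 ]
[0.6115 0.0863 0.017 ]
[0.4419 0.0935 0.017 ]
[0.4475 0.2649 0.017 ]
red top, ptr tip [0.5708906  0.13492651 0.075     ] [0.57117823 0.09351551 0.027     ] bottle [0.51987611 0.00846441 0.15      ]
```

>>> servo_tool([
  [1, 6.4, -1.1, 0, 10],
  [1, 6.4, -1.1, 0, 20],
  [1, 6.4, -1.1, 0, 30],
  [1, 6.4, -1.1, 0, 40],
  [1, 6.4, -1.1, 0, 50],
  [1, 6.4, -1.1, 0, 60],
  [1, 6.4, -1.1, 0, 70],
  [1, 6.4, -1.1, 0, 80],
  [1, 6.4, -1.1, -4, 90],
  [1, 6.4, -1.1, -9, 100],
  [1, 6.4, -1.1, -13, 110],
  [1, 6.4, -1.1, -17, 120],
  [1, 6.4, -1.1, -19.5, 120],
  [1, 6.4, -1.1, -20.5, 120],
  [1, 6.4, -1.1, -21.2, 120],
  [1, 6.4, -1.1, -21.2, 120],
])

```text
time_s: 7.42
ee_pos: [0.4852, 0.1364, 0.24]
eef_rot: [3.141, 0.0, 2.361]
force: [0.0, 0.5, -5.1]
grip_width: 0.0252
grip_force: 30.0
```

>>> servo_tool([
  [1, 0, -0.1, -0.3, 0],
  [1, 0, -0.1, -0.5, 0],
  [1, 0, -0.1, -0.5, 0],
])

```text
time_s: 7.8
ee_pos: [0.485, 0.1355, 0.2348]
eef_rot: [3.141, 0.0, 2.361]
force: [0.7, -0.7, -5.2]
grip_width: 0.0258
grip_force: 30.0
```

>>> servo_tool([
  [1, 0, 0, -0.05, 0],
  [1, 0, 0, -0.1, 0],
  [1, 0, 0, -0.1, 0],
])

```text
time_s: 8.18
ee_pos: [0.4851, 0.1355, 0.2347]
eef_rot: [3.141, 0.0, 2.361]
force: [-6.2, -1.2, 11.3]
grip_width: 0.0258
grip_force: 30.0
```

Contact is made, so I'll release and rise.

>>> servo_tool([
  [0.55, 0, 0, -0.05, 0],
  [0.55, 0, 0, -0.05, 0],
  [0.55, 0, 0, -0.05, 0],
  [0.55, 0, 0, -0.05, 0],
  [0.5, 0, 0, 1, 0],
  [0.5, 0, 0, 5, 0],
  [0.5, 0, 0, 11, 0],
  [0.5, 0, 0, 17, 0],
  [0.3, 1, 0, 22, -10],
  [0, 1, 0, 22, -20],
  [0, 1, 0, 22, -30],
  [0, 1, 0, 22, -40],
  [0, 1, 0, 22, -50],
  [0, 1, 0, 22, -60],
  [0, 1, 0, 22, -70],
  [0, 1, 0, 22, -80],
  [0, 1, 0, 22, -90],
])

```text
time_s: 10.3
ee_pos: [0.4947, 0.1354, 0.4544]
eef_rot: [3.141, -0.0, 0.785]
force: [-0.4, -0.6, -0.2]
grip_width: 0.094
grip_force: 0.0
```

```bash
python3 - <<'E'
from h import *
import pickle
c=shot('wrist'); save(c['image'],'w3.png'); pickle.dump(c,open('w3.pkl','wb')); print(c['obs']['ee_pos'],c['obs']['eef_rot'],c['obs']['time_s'],c['obs']['grip_width'])
E
```

```text
[0.49474611 0.13541616 0.45440118] [ 3.14127659e+00 -4.82034958e-04  7.84614143e-01] 10.3 0.09401110518164874
```

View pics/w3.png

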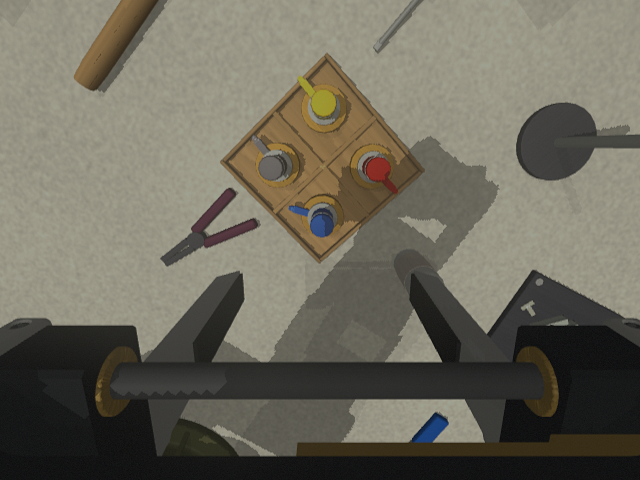

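The blue die stands upright in its bay at (321,222). The red knob top is at (378,169), with its pointer running to (396,190).

```bash
cat >> h.py <<'E'
def redpose(c,zb,g):
    """red knob top circle -> axis; pointer pixels beyond knob on plane zb+.025 -> heading"""
    H=hsv(c); m=(((H[...,0]>=170)|(H[...,0]<=5))&(H[...,1]>110)&(H[...,2]>35)).astype(np.uint8)
    q=proj(c,[g[0],g[1],zb+.07]); r=c['fx']*.013/abs((cfw(c)@[*g,zb+.07,1])[2])
    for _ in range(6):   # top circle centre: nearest-disc area centroid
        P=np.argwhere(m)[:,::-1]; s=np.hypot(*(P-q).T)<r*1.12; q=P[s].mean(0)
    ax=ray(c,*q,zb+.07)[:2]
    P=np.argwhere(m)[:,::-1]; W=np.array([ray(c,*p,zb+.025)[:2] for p in P])-ax; d=np.hypot(*W.T)
    s=(d>.024)&(d<.05); W=W[s]; mu=W.mean(0)
    return q,r,ax,np.degrees(np.arctan2(mu[1],mu[0])),len(W),d[s].max()
E
python3 - <<'E'
from h import *
import pickle
for f in('w3','w2'):
    c=pickle.load(open(f+'.pkl','rb')); print(redpose(c,.005,[.570,.134]))
c=pickle.load(open('w3.pkl','rb'));m,s,ce=die(c,105,125,.005,[.485,.1355]); 
y,x=np.where(m); k=y>y.max()-25; print(s,ce,ray(c,321.5,224,.075))
E
```

```text
(array([377.81300813, 169.32926829]), np.float64(12.591172605521523), array([0.57061798, 0.13569514]), np.float64(-90.1627037193598), 90, np.float64(0.04132033166273617))
(array([378.58684654,  76.56661046]), np.float64(13.603839937087265), array([0.57018885, 0.13561925]), np.float64(-88.30203992493524), 124, np.float64(0.04188572161126394))
[310 214  23  23 395] [321.21772152 225.23037975] [0.48858095 0.13626569 0.075     ]
```

>>> servo_tool([
  [0, 4.5, -34.8, 0, -10],
  [0, 4.5, -34.8, 0, -20],
  [0, 4.5, -34.8, 0, -30],
  [0, 4.5, -34.8, 0, -30],
  [0, 4.5, -34.8, 0, -30],
  [0, 4.5, -34.8, -5, -30],
  [0, 4.5, -34.8, -10, -30],
  [0, 4.5, -34.8, -13, -30],
  [0, 4.5, -34.8, -13, -30],
  [0, 4.5, -34.8, -13, -30],
])

```text
time_s: 11.6
ee_pos: [0.5403, -0.2126, 0.3256]
eef_rot: [3.14, -0.002, 0.268]
force: [-0.2, 0.6, 0.2]
grip_width: 0.0942
grip_force: 0.0
```

```bash
python3 - <<'E'
from h import *
import pickle
c=shot('wrist'); pickle.dump(c,open('w4.pkl','wb')); print(c['obs']['ee_pos'],c['obs']['eef_rot'],c['obs']['time_s'],c['obs']['grip_width'])
im=c['image']; q=proj(c,[.585,-.213,.012]).astype(int); print(q)
save(cv2.resize(im[max(0,q[1]-100):q[1]+90,q[0]-130:q[0]+130],None,fx=3,fy=3,interpolation=cv2.INTER_CUBIC),'w4.png')
E
```

```text
[ 0.54029421 -0.21255456  0.32560472] [ 3.14006742e+00 -1.78701548e-03  2.68146527e-01] 11.6 0.0941959212860987
[340 188]
```

View pics/w4.png

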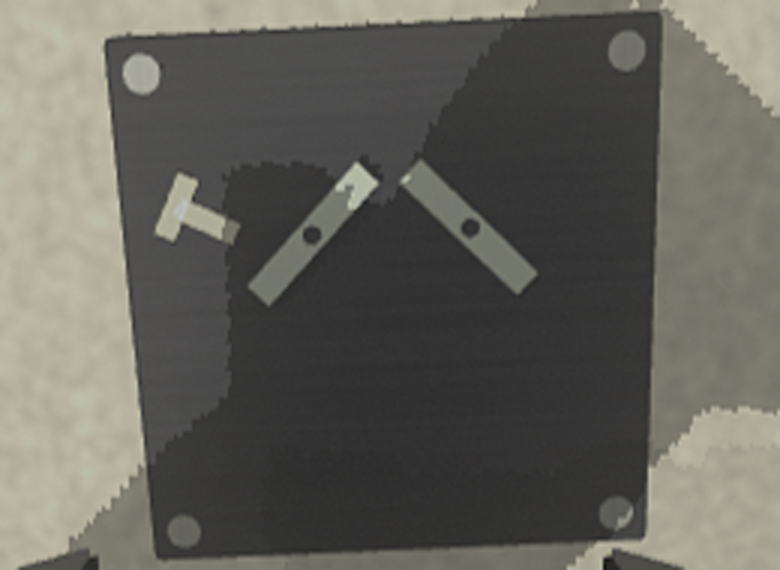

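The crop shows the bars at about (313,234) and (470,227), with the inner faces toward the lower centre. The T-mark's inner stem end is at about (232,232), pointing toward (390,300). Next I'll measure them.

```bash
cat > plate.py <<'E'
from h import *
import pickle
c=pickle.load(open('w4.pkl','rb')); im=c['image']; q=np.array([340,188]); x0,y0=q[0]-130,max(0,q[1]-100)
g=im.max(2).astype(np.uint8); sub=cv2.resize(g[y0:q[1]+90,x0:q[0]+130],None,fx=3,fy=3,interpolation=cv2.INTER_CUBIC)
m=(sub>82).astype(np.uint8); m=cv2.morphologyEx(m,cv2.MORPH_CLOSE,np.ones((9,9)))
n,l,s,ce=cv2.connectedComponentsWithStats(m)
def world(k,z):
    ys,xs=np.where(l==k); return np.array([ray(c,x0+(x+.5)/3-.5,y0+(y+.5)/3-.5,z)[:2] for x,y in zip(xs,ys)])
out={}
for nm,p,z in(('L',(313,260),.024),('R',(490,240),.024),('T',(210,218),.012)):
    k=min((i for i in range(1,n) if 300<s[i,4]<20000),key=lambda i:np.hypot(*(ce[i]-p)))
    W=world(k,z); r=cv2.minAreaRect((W*1000).astype(np.float32)); print(nm,s[k],ce[k].round(1),np.round(r[0],1),np.round(r[1],1),round(r[2],2))
    out[nm]=(W,r)
def axis(r,big=True):
    b=cv2.boxPoints(r); e1,e2=b[1]-b[0],b[2]-b[1]; e=e1 if np.hypot(*e1)>np.hypot(*e2) else e2; return e/np.hypot(*e)
# seat: intersection of bar centre-lines offset 4+26 mm to the seat side
N=[];D=[]
for k in 'LR':
    r=out[k][1]; e=axis(r); nn=np.array([-e[1],e[0]]); 
    toward=np.array([.565,-.213])*1000-r[0]
    if nn@toward<0: nn=-nn
    w=(out[k][0]*1000)@nn; print(k,'ang',np.degrees(np.arctan2(e[1],e[0])).round(2),'extent',w.min()-nn@np.array(r[0]),w.max()-nn@np.array(r[0]))
    N.append(nn);D.append(nn@np.array(r[0])+30)
seat=np.linalg.solve(np.array(N),np.array(D)); print('seat mm',seat,'nest +x deg',np.degrees(np.arctan2(*-(N[0]+N[1])[::-1])))
W=out['T'][0]*1000-seat; d=np.hypot(*W.T); print('mark d',d.min(),d.max()); mu=W.mean(0); print('mark dir centroid',np.degrees(np.arctan2(mu[1],mu[0])))
st=W[d<58]; mu=st.mean(0); print('stem dir',np.degrees(np.arctan2(mu[1],mu[0])))
vx=cv2.fitLine(st.astype(np.float32),cv2.DIST_L2,0,.01,.01).ravel(); print('stem own line',np.degrees(np.arctan2(vx[1],vx[0])))
E
python3 plate.py
```

```text
L [ 248  160  132  146 5025] [313.8 232.1] [ 597.8 -186.1] [ 9.2 44.6] 62.34
R [ 398  160  139  134 5012] [467.4 225.9] [ 610.6 -226.4] [44.8  8.6] 63.15
T [ 248  160  132  146 5025] [313.8 232.1] [ 597.1 -185.9] [ 9.6 46.5] 62.34
L ang -27.66 extent -4.604987416736563 4.605042342361017
R ang 63.15 extent -4.280409158955422 4.2804792626716335
seat mm [ 583.88165846 -212.71568704] nest +x deg 17.745216
mark d 25.301252005170383 40.93545758009684
mark dir centroid 62.44134240169271
stem dir 62.44134240169271
stem own line -27.03098
```

```bash
cat >> plate.py <<'E'
print('----')
for th in(95,110,130):
    n,l,s,ce=cv2.connectedComponentsWithStats((sub>th).astype(np.uint8))
    k=min((i for i in range(1,n) if s[i,4]>300),key=lambda i:np.hypot(*(ce[i]-(195,210)))); print(th,s[k],ce[k])
    W=world(k,.012)*1000-seat; d=np.hypot(*W.T)
    far=W[d>60].mean(0); near=W[(d<58)].mean(0); f=lambda v:np.degrees(np.arctan2(v[1],v[0])).round(2)
    print('d',d.min(),d.max(),'all',f(W.mean(0)),'far',f(far),'near',f(near),'near->far',f(far-near))
E
python3 plate.py | sed -n '/----/,$p'
```

```text
----
95 [ 154  172   86   72 2928] [190.73565574 213.58162568]
d 47.861162551382 69.77948961590876 all 80.94 far 80.91 near 81.0 near->far 80.54
110 [ 155  173   84   69 2697] [189.94512421 213.28476085]
d 48.047792063736814 69.5556277842255 all 80.95 far 80.94 near 80.99 near->far 80.73
130 [ 156  173   70   68 2310] [186.81818182 211.76666667]
d 51.02659318322697 69.36469013762296 all 80.93 far 80.9 near 81.04 near->far 80.2
```

>>> servo_tool([
  [0, 0, 0, 5, 0],
  [0, 1, 5, 9.5, 0],
  [0, 3, 34.8, 9.5, 0],
  [0.3, 3, 34.8, 9.5, 0],
  [0.3, 3, 34.8, 9.5, 0],
  [0.3, 3, 34.8, 9.5, 0],
  [0.3, 3, 34.8, 9.5, 0],
  [0.3, 3, 34.8, 9.5, 0],
  [0.3, 3, 34.8, 9.5, 0],
  [0.3, 3, 34.8, 4, 0],
  [0.3, 3, 34.8, -1, 0],
  [0.3, 3, 34.8, -5, 0],
  [0.3, 3, 34.8, -5, 0],
])

```text
time_s: 13.28
ee_pos: [0.5698, 0.1341, 0.272]
eef_rot: [-3.141, 0.004, 0.265]
force: [-0.2, 0.2, 0.9]
grip_width: 0.0658
grip_force: 0.0
```

>>> servo_tool([
  [0.3, 0, 0.1, -2, 0],
  [0.3, 0, 0.1, -3.8, 0],
  [0.3, 0, 0.1, -3.8, 0],
])

```text
time_s: 13.65
ee_pos: [0.5701, 0.1361, 0.2356]
eef_rot: [-3.142, 0.001, 0.266]
force: [-0.7, 0.1, -0.0]
grip_width: 0.0658
grip_force: 0.0
```

>>> servo_tool([
  [1, 0, 0, 0, 0],
  [1, 0, 0, 0, 0],
  [1, 0, 0, 0, 0],
  [1, 0, 0, 0, 0],
  [1, 0, 0, 0, 0],
  [1, 0, 0, 0, 0],
  [1, 0, 0, 0, 0],
], squeeze=30)

```text
time_s: 14.52
ee_pos: [0.5701, 0.1364, 0.2358]
eef_rot: [3.141, -0.0, 0.267]
force: [0.5, -2.3, 2.3]
grip_width: 0.0253
grip_force: 30.0
```

>>> servo_tool([
  [1, 0, 0, 4, 0],
  [1, 0, 0, 9, 0],
  [1, 0, 0, 15, 0],
  [1, 0, 0, 21, 10],
  [1, 0.2, -35.3, 21, 20],
  [1, 0.2, -35.3, 21, 30],
  [1, 0.2, -35.3, 21, 40],
  [1, 0.2, -35.3, 21, 50],
  [1, 0.2, -35.3, 21, 60],
  [1, 0.2, -35.3, 21, 70],
  [1, 0.2, -35.3, 21, 80],
  [1, 0.2, -35.3, 21, 90],
  [1, 0.2, -35.3, 21, 100],
  [1, 0.2, -35.3, 21, 110],
  [1, 0.2, -35.3, 21, 120],
  [1, 0.2, -35.3, 21, 130],
  [1, 0.2, -35.3, 21, 140],
  [1, 0.2, -35.3, 21, 150],
  [1, 0.2, -35.3, 21, 160],
  [1, 0.2, -35.3, 21, 160],
])

```text
time_s: 17.02
ee_pos: [0.5721, -0.2164, 0.4449]
eef_rot: [3.141, -0.001, 3.058]
force: [-0.2, -0.0, -3.2]
grip_width: 0.0252
grip_force: 30.0
```

```bash
python3 - <<'E'
from h import *
import pickle
c=shot('wrist'); pickle.dump(c,open('w5.pkl','wb')); o=c['obs'];print(o['ee_pos'],o['eef_rot'],o['time_s'],o['grip_width'],o['force'])
save(c['image'],'w5.png'); zb=o['ee_pos'][2]-.2303
print('zb',zb,redpose(c,zb,o['ee_pos'][:2]))
E
```

```text
[ 0.57205759 -0.21643428  0.44492098] [ 3.14094239e+00 -1.32120917e-03  3.05839054e+00] 17.025 0.0252021415686671 [-0.23580193 -0.04274766 -3.24054504]
zb 0.21462098333442742 (array([326.36882905, 315.22072623]), np.float64(28.614185315822237), array([ 0.57002185, -0.21571275]), np.float64(3.7393246566320326), 1554, np.float64(0.042547462997063606))
```

View pics/w5.png

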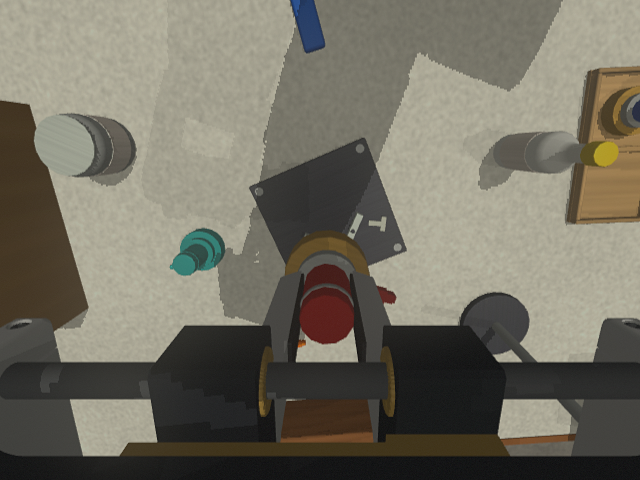

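The wrist view shows the held red die upright, with its knob top at about (328,315). The pointer tip shows behind the right finger at about (395,297). The plate is below, with the mark at (377,223).

```bash
python3 - <<'E'
from h import *
import pickle
c=pickle.load(open('w5.pkl','rb')); o=c['obs']; zb=.2146; t=o['ee_pos'][:2]
print('axis proj top',proj(c,[*t,zb+.07]),'r',c['fx']*.013/abs((cfw(c)@[*t,zb+.07,1])[2]))
H=hsv(c); m=(((H[...,0]>=170)|(H[...,0]<=5))&(H[...,1]>110)&(H[...,2]>35))
for col in (315,328,340): print(col,np.where(m[:,col])[0][[0,-1]])
for r in (310,320,330,338,342): print(r,np.where(m[r,280:370])[0][[0,-1]]+280)
P=[]
for u in range(372,400,3):
    r=np.where(m[270:320,u])[0]+270
    if len(r): print(u,r[0],r[-1],c['image'][r,u,0].tolist())
for ax in (t,):
    for (u,v) in((397,297),(380,289),(380,299)):
        w=ray(c,u,v,zb+.025)[:2]-ax; print(u,v,np.hypot(*w),np.degrees(np.arctan2(w[1],w[0])))
E
```

```text
axis proj top [325.16520108 319.36651324] r 28.610462257239607
315 [267 340]
328 [265 342]
340 [269 339]
310 [300 353]
320 [299 353]
330 [302 349]
338 [310 342]
342 [319 335]
378 286 290 [88, 70, 71, 80, 87]
381 287 298 [85, 71, 73, 85, 96, 95, 94, 95, 94, 95, 92, 87]
384 288 301 [67, 70, 74, 85, 95, 95, 94, 93, 94, 93, 95, 95, 94, 101]
387 291 302 [75, 89, 87, 91, 96, 95, 94, 95, 94, 94, 93, 97]
390 292 302 [69, 74, 83, 94, 94, 95, 95, 93, 95, 93, 91]
393 294 302 [71, 83, 96, 94, 95, 94, 93, 92, 96]
397 297 0.043245383545440524 72.06912776130117
380 289 0.03225100873682961 76.76136599044696
380 299 0.03401959531574749 66.16105547459183
```

>>> servo_tool([
  [1, 0, 0, -5, 10],
  [1, 0, 0, -10, 11],
  [1, 0, 0, -15, 11],
  [1, 0, 0, -18.5, 11],
  [1, 0, 0, -19.9, 11],
  [1, 0, 0, -20.1, 11],
  [1, 0, 0, -20.1, 11],
])

```text
time_s: 17.95
ee_pos: [0.5723, -0.2167, 0.2461]
eef_rot: [-3.141, 0.002, -3.033]
force: [-0.1, -0.9, -2.9]
grip_width: 0.0256
grip_force: 30.0
```

>>> servo_tool([
  [1, 0, 0, -0.2, 0],
  [1, 0, 0, -0.3, 0],
  [1, 0, 0, -0.33, 0],
  [1, 0, 0, -0.33, 0],
])

```text
time_s: 18.45
ee_pos: [0.5722, -0.2165, 0.2428]
eef_rot: [-3.141, 0.001, -3.032]
force: [-3.3, 2.5, 6.4]
grip_width: 0.0253
grip_force: 30.0
```

>>> servo_tool([
  [1, 0.19, 0.06, 0, 0],
  [1, 0.38, 0.12, 0, 0],
  [1, 0.57, 0.18, 0, 0],
  [1, 0.76, 0.24, 0, 0],
  [1, 0.86, 0.27, 0, 0],
  [1, 0.86, 0.27, 0, 0],
])

```text
time_s: 19.2
ee_pos: [0.5806, -0.2143, 0.2428]
eef_rot: [-3.14, 0.001, -3.032]
force: [-4.7, -2.8, 6.1]
grip_width: 0.0254
grip_force: 30.0
```

>>> servo_tool([
  [1, 0.1, 0.03, 0, 0],
  [1, 0.19, 0.06, 0, 0],
  [1, 0.29, 0.09, 0, 0],
  [1, 0.29, 0.09, 0, 0],
])

```text
time_s: 19.7
ee_pos: [0.5832, -0.2136, 0.2429]
eef_rot: [-3.14, -0.001, -3.032]
force: [-11.8, -2.5, 11.2]
grip_width: 0.0255
grip_force: 30.0
```

>>> servo_tool([
  [1, 0.05, 0.02, 0, 0],
  [1, 0.1, 0.03, 0, 0],
  [1, 0.15, 0.05, 0, 0],
  [1, 0.15, 0.05, 0, 0],
])

```text
time_s: 20.2
ee_pos: [0.5843, -0.2132, 0.243]
eef_rot: [-3.141, -0.002, -3.032]
force: [-15.9, -3.0, 15.3]
grip_width: 0.0255
grip_force: 30.0
```

>>> servo_tool([
  [0.6, 0, 0, 0, 0],
  [0.6, 0, 0, 0, 0],
  [0.6, 0, 0, 0, 0],
  [0.6, 0, 0, 0, 0],
  [0.6, 0, 0, 1, 0],
  [0.5, 0, 0, 4, 0],
  [0.3, 0, 0, 9, 0],
  [0, 0, 0, 14, 0],
  [0, 3, 0, 16, 0],
  [0, 3, 0, 16, 0],
  [0, 3, 0, 16, 0],
])

```text
time_s: 21.58
ee_pos: [0.6146, -0.2124, 0.4004]
eef_rot: [3.141, -0.001, -3.032]
force: [0.2, -0.5, -0.4]
grip_width: 0.0924
grip_force: 0.0
```

```bash
python3 - <<'E'
from h import *
import pickle
c=shot('wrist'); pickle.dump(c,open('w6.pkl','wb')); o=c['obs'];print(o['ee_pos'],o['eef_rot'],o['time_s'],o['force'])
print(redpose(c,.012,[.584,-.213]))
im=c['image']; q=proj(c,[.584,-.2,.03]).astype(int); print(q); a,b=max(0,q[0]-100),max(0,q[1]-75)
save(cv2.resize(im[b:b+150,a:a+200],None,fx=4,fy=4,interpolation=cv2.INTER_CUBIC),'w6.png'); print(a,b)
E
```

```text
[ 0.61458057 -0.21237361  0.40044092] [ 3.14085949e+00 -1.44845273e-03 -3.03173415e+00] 21.575 [ 0.18257212 -0.5353223  -0.42258183]
(array([328.7716895 , 198.11263318]), np.float64(14.83250568719854), array([ 0.58263278, -0.21332609]), np.float64(77.89075376617093), 135, np.float64(0.042312262174159045))
[341 193]
241 118
```

View pics/w6.png

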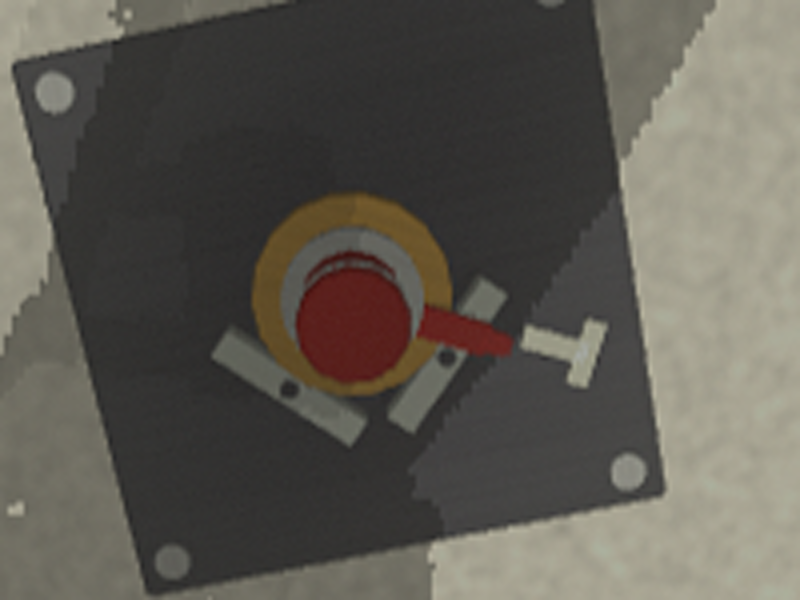

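The crop shows the red die standing in the V, touching both bars. Its pointer runs from (420,318) to (512,345), aimed roughly at the mark stem from (522,335) to (575,350). Next I'll measure angle and seating precisely.

```bash
cat > fine.py <<'E'
from h import *
import pickle,sys
c=pickle.load(open(sys.argv[1],'rb')); im=c['image']; F=4
q=proj(c,[.584,-.2,.03]).astype(int); a,b=max(0,q[0]-100),max(0,q[1]-75)
S=cv2.resize(im[b:b+150,a:a+200],None,fx=F,fy=F,interpolation=cv2.INTER_CUBIC); H=cv2.cvtColor(S,cv2.COLOR_RGB2HSV)
def W(m,z):
    ys,xs=np.where(m); return np.array([ray(c,a+(x+.5)/F-.5,b+(y+.5)/F-.5,z)[:2] for x,y in zip(xs,ys)])*1000
ang=lambda v:np.degrees(np.arctan2(v[1],v[0])).round(2)
red=(((H[...,0]>=170)|(H[...,0]<=5))&(H[...,1]>110)&(H[...,2]>35))
seat=np.array([583.9,-212.7])
P=W(red,.037)-seat; d=np.hypot(*P.T); P=P[(d>26)&(d<46)&(P[:,1]>15)]
u=cv2.fitLine(P.astype(np.float32),cv2.DIST_L2,0,.01,.01).ravel(); r=cv2.minAreaRect(P.astype(np.float32)); print('ptr line',ang(np.sign(u[1])*u[:2]),'rect',np.round(r[1],1),round(r[2],1),'centroid from seat',ang(P.mean(0)),'dmax',d[d<46].max())
br=((H[...,0]>=10)&(H[...,0]<=25)&(H[...,1]>90)); K=W(br,.030); 
hull=cv2.convexHull(K.astype(np.float32)); (bx,by),R=cv2.minEnclosingCircle(hull); print('base',bx,by,R)
g=S.max(2)
n,l,s,ce=cv2.connectedComponentsWithStats(((g>82)&(H[...,1]<70)).astype(np.uint8))
N=[];D=[]
for p in((530,-215),) and ((290,387),(448,357)):
    k=min((i for i in range(1,n) if 800<s[i,4]<12000),key=lambda i:np.hypot(*(ce[i]-p))); Q=W(l==k,.024); r=cv2.minAreaRect(Q.astype(np.float32))
    bp=cv2.boxPoints(r); e=max((bp[1]-bp[0],bp[2]-bp[1]),key=lambda v:np.hypot(*v)); e/=np.hypot(*e); nn=np.array([-e[1],e[0]]); nn*=np.sign(nn@(np.array([565,-217])-r[0]))
    print('bar',np.round(r[0],1),np.round(r[1],1),ang(e),'base gap',nn@(np.array([bx,by])-r[0])-30)
    N.append(nn);D.append(nn@np.array(r[0])+30)
s2=np.linalg.solve(N,D); print('seat2',s2)
n,l,s,ce=cv2.connectedComponentsWithStats(((g>120)&(H[...,1]<70)).astype(np.uint8))
k=min((i for i in range(1,n) if s[i,4]>500),key=lambda i:np.hypot(*(ce[i]-(565,350)))); T=W(l==k,.012); print('mark px',s[k])
for o in(seat,s2,np.array([bx,by])):
    print('from',o.round(1),'mark',ang((T-o).mean(0)),'ptr',ang((P+seat-o).mean(0)))
d=np.hypot(*(T-s2).T); print('mark own',ang((T[d>60].mean(0)-T[d<58].mean(0))),d.min())
E
python3 fine.py w6.pkl
```

```text
ptr line 79.09 rect [16.1  8.7] 77.9 centroid from seat 79.9 dmax 41.62106496090783
base 583.5078125 -213.4235076904297 26.3360595703125
bar [ 610.5 -226.6] [44.   8.4] 62.77 base gap 0.03926729570139287
bar [ 605.6 -190.7] [ 8.5 26.1] -27.28 base gap 0.31813525585312163
seat2 [ 583.68826491 -213.15861698]
mark px [ 522  320   84   67 2567]
from [ 583.9 -212.7] mark 80.75 ptr 79.9
from [ 583.7 -213.2] mark 80.62 ptr 79.68
from [ 583.5 -213.4] mark 80.5 ptr 79.46
mark own 81.1 48.388540044265575
```

The die is seated to within about 0.3 mm, and the pointer is about 1.2° short of the mark. I'll regrip, twist slightly and press home again.

>>> servo_tool([
  [0.1, -3, 0, 0, 0],
  [0.4, -3, 0, -5, 0],
  [0.4, -3, 0, -10, 0],
  [0.4, -3, 0, -14, 0],
  [0.5, -3.05, 0, -15.95, 0],
  [0.5, -3.05, 0, -15.95, 0],
  [1, -3.05, 0, -15.95, 0],
  [1, -3.05, 0, -15.95, 0],
  [1, -3.05, 0, -15.95, 0],
  [1, -3.05, 0, -15.95, 0],
  [1, -3.05, 0, -15.95, 0],
  [1, -3.05, 0, -15.95, 0],
], squeeze=25)

```text
time_s: 23.12
ee_pos: [0.5847, -0.2128, 0.2431]
eef_rot: [-3.14, 0.002, -3.032]
force: [0.0, -2.6, 6.6]
grip_width: 0.0256
grip_force: 25.0
```

>>> servo_tool([
  [1, 0, 0, 0, 1.3],
  [1, 0, 0, 0, 1.3],
  [1, 0.05, 0.02, 0, 1.3],
  [1, 0.1, 0.03, 0, 1.3],
  [1, 0.15, 0.05, 0, 1.3],
  [1, 0.15, 0.05, 0, 1.3],
])

```text
time_s: 23.88
ee_pos: [0.5857, -0.2126, 0.2431]
eef_rot: [-3.14, -0.001, -3.01]
force: [-9.8, -5.5, 12.3]
grip_width: 0.026
grip_force: 25.0
```

>>> servo_tool([
  [1, 0.05, 0.02, 0, 0],
  [1, 0.05, 0.02, 0, 0],
  [0.6, 0.05, 0.02, 0, 0],
  [0.6, 0.05, 0.02, 0, 0],
  [0.6, 0.05, 0.02, 0, 0],
  [0.6, 0.05, 0.02, 0, 0],
  [0.6, 0, 0, 1, 0],
  [0.5, 0, 0, 4, 0],
  [0.3, 0, 0, 9, 0],
  [0, 0, 0, 14, 0],
  [0, 3, 0, 16, 0],
  [0, 3, 0, 16, 0],
  [0, 3, 0, 16, 0],
])

```text
time_s: 25.5
ee_pos: [0.6156, -0.2119, 0.401]
eef_rot: [3.141, -0.001, -3.009]
force: [0.2, -0.3, -0.4]
grip_width: 0.0927
grip_force: 0.0
```

```bash
python3 - <<'E'
from h import *
import pickle
c=shot('wrist'); pickle.dump(c,open('w7.pkl','wb')); print(c['obs']['ee_pos'],c['obs']['time_s'],c['obs']['force'])
E
python3 fine.py w7.pkl
python3 - <<'E'
from h import *
t=shot('top');s=shot('side');a=t['image'][160:340,190:510];b=s['image'][150:350,230:430]
save(np.hstack([cv2.resize(a,(480,270)),cv2.resize(b,(270,270))]),'end.png')
E
```

```text
[ 0.61556006 -0.21190164  0.40098528] 25.5 [ 0.24325878 -0.29190881 -0.43907164]
ptr line 80.18 rect [15.9  8.7] 80.9 centroid from seat 80.44 dmax 41.69394179507557
base 583.51953125 -212.92359924316406 26.24117088317871
bar [ 610.6 -226.7] [43.9  8.6] 63.0 base gap 0.33659660286048165
bar [ 605.4 -190.5] [ 8.4 26.4] -27.16 base gap -0.08074186771318637
seat2 [ 583.78236874 -213.14917088]
mark px [ 521  326   85   67 2570]
from [ 583.9 -212.7] mark 80.67 ptr 80.44
from [ 583.8 -213.1] mark 80.63 ptr 80.37
from [ 583.5 -212.9] mark 80.35 ptr 79.86
mark own 80.74 48.23913490280671
```

View pics/end.png

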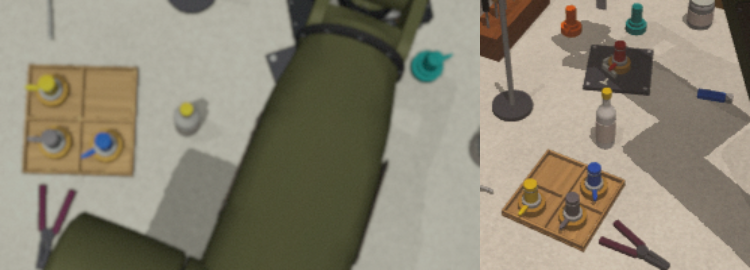

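The final views show all dies upright, with blue in its bay and red seated in the V-stop. The pointer is within about 0.5° of the mark and the bar gaps are about 0.3 mm or less.

```bash
python3 -c "
from station import ctrl; print(ctrl.hand_in())"
```

```text
the job is handed in; nothing more can be done
None
```

The job is handed in: the blue die stands on its disc in the tray bay, and the red die is on the press plate within about 0.3 mm of both V-stop bars, its pointer within about 0.5° of the white mark, as measured from the wrist camera at about 25.5 s of the 64 s limit.

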